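Prop the display case open on its cam-lock stay

ROBOT

A 6-joint arm with a two-finger parallel gripper is mounted at the origin on a cart in front of the work surface, level with it; the furniture and walls round the work are solid. World frame = base frame: x ahead of the robot, y to its left, z up, the work surface at z = 0. Lengths are in m, angles in rad, forces in N, time in s.
With the tool pointing down it reaches from about 0.4 to 0.825 m from the base axis. Payload 7 kg.
Tool frame: the origin (TCP) lies at the centre of the arm's flange, where the gripper is bolted on; the fingertips stand 178 mm ahead of it and the grasp point (between the pads) lies arm.tcp_to_grasp ahead of it (arm.tcp_to_grasp is the distance from the TCP to the grasp point, in m); z points along the fingers, y is the direction in which the jaws open and shut (so a half turn about z gives the same grasp; the last joint's range is limited). The gripper opens to 88 mm and grips with 3 to 60 N. Pads are 19 mm wide; open, the fingers measure 130 mm over their backs; the gripper's body (78 mm by 193 mm) begins 47 mm behind the grasp point.
Start: joints at [1.434, 0.359, 0.012, 0, -1.224, -0.288], TCP at [0.278, 0.615, 0.405] pointing down, gripper open.
Joint ranges: [-3.07, 3.07], [-1.43, 2.12], [-1.02, 1.25], [-3.03, 1.67], [-3.05, -0], [-3.03, 3.03]. Speed limits (rad/s): [2.39, 2.39, 3.01, 3.14, 3.14, 3.14].

INTERFACE

Orientations are given as [roll, pitch, yaw] about the fixed x, y, z axes, in that order (R = Rz(yaw) Ry(pitch) Rx(roll)).
In Python, from station import arm gives the robot as it stands.
- The arm moves only by the tool move_arm, never from a script. Its argument "deltas" is a list of rows, each a list of 6 numbers: the shift along the world's x, y, z in mm, then the turn, a rotation vector about the world's x, y, z in degrees. In form: [[tx, ty, tz, ax, ay, az], ...]. A call has exactly 5 rows; each row shifts and turns the commanded pose from where the row before left it; what a row does not reach is not made up. A row lasts 1/12 s, in which the tool goes at most 41.7 mm and 7.16 degrees, less where a joint would pass 70% of its speed; a pose out of reach is approached as far as the arm can. A call with a gripper value outside its range is refused whole. "claw" is the closure in counts, from 0 (fully open) to 255 (shut), set as the call begins (left out, the last holds). The fingers move at their own pace and stop on an object; "squeeze" is the grip in N (left out, the last holds). Time passes only in rows, so rows that do not move let the fingers close, or fill a call up. It gives the time, the measured TCP pose, the force and the opening at its end, in the units of the state.
- arm.get_state(): the state, without advancing time (a new reading comes with each control period).
- arm.grab_frame(name): name is "side" or "top"; returns the picture (480x640x3 uint8, red, green, blue); there is no depth.
- arm.calibration(name): a dict with "intrinsics" (3x3 intrinsics, pixels), "T" (4x4, takes a point from camera to world coordinates). Camera axes: x right, y up, looking along -z (the intrinsics and any distortion apply to the point x, -y, -z); pixel columns grow to the right and rows downward; lengths in m; the calibration is good to about 2 mm. A picture is of the moment at which its call begins. calibration takes no time and is no camera call.
- arm.job_done(): hands the job in, once; it reports no verdict.
Trained networks look in the newest picture that a camera, given by its name, has taken for a name from the list of things; names that differ only in an ending like _2 or _b are one class to them, and where a whole thing is asked for, a point or a joint stands for the part that bears it (a point fixed in the world has none). Each returns a list of dicts, best first, with "score" (0 to 1); they miss things now and then, are a little off and sometimes report something else, mostly with a low value. They report only what shows in the picture. A call takes as long as a camera call.
- arm.spot_in(thing, camera): "xy" ([column, row] in pixels, amid what is visible of it).
- arm.masks_of(thing, camera): "pixels" (480x640 bool, what is visible of it) and "xy" ([column, row] in pixels, amid what is visible of it).
- arm.spot_point(thing, camera): "xy" ([column, row] in pixels: a listed point, or the origin of a listed thing).
The state is a dict: "t": time; "q": joint angles; "qd": joint speeds; "joint_efforts": joint torques, N m; "eef_pos": TCP position; "ee_rot": TCP orientation; "force": force on the tool from outside, world axes, zero at the start; "moment": the same for the moment, N m; "width": finger opening in m.
Only numpy, scipy, OpenCV 4.12 (cv2) and the standard library are available. Lean on these libraries where they do the work, as an engineer would, in place of code of your own. Each camera call takes 0.05 s, during which the arm holds its last target. There are 200 camera calls.

TASK

We are about to restock the small glazed display case: swing its door open by the brass handle until the sliding foot of the stay on top of the case is near the red mark on its bar. With the pointer on the red mark, take the foot between the fingers, one on its rubber pad and one on the open black cam lever, and squeeze the lever fully home so that it locks the foot there. Finish still holding pad and lever squeezed together; do not close the lever away from the mark, and leave the other goods where they stand.

Things in the scene. Friction and masses are not known exactly. Their poses are not given: they have to be found in the camera images.
- case: Fixed light-wood display case with a glazed door, 184 x 246 mm, flat top 190 mm above the table. Origin under its middle; its x axis points from the door side to the back, y to its left seen from the front, z up. The stay (bar, foot, link) is on its top, near the front. Goods inside are fixed.
- case_door (a joint): Angle of the door (rad): 0 shut, grows as it swings out towards the front, to 1.05. Hinged on an upright axis at the left front edge (seen from the front). Stays where it is left; about 1 to 2 N at the handle moves it. A 100 mm steel link couples it to the stay foot: at the red mark it stands near 0.70.
- door_hinge (a point): Point on the door's upright hinge axis, at the height of handle_grip.
- door_handle: Upright round brass bar, 10 mm thick, from 90 to 184 mm above the table, its axis 42 mm off the door's front face, near the free (right) edge. Turns with the door; body axes as the case's when shut, origin on the hinge axis at table height.
- handle_grip (a point): Point on the axis of the handle bar, 167 mm above the table, 17 mm below the bar's upper end and 201 mm from the hinge axis: the place to pinch it from above.
- stay_slide (a joint): Travel (m) of the stay's sliding foot along its bar, which runs along the case's y axis: 0 with the door shut, grows towards the hinge side as the door opens; 0.048 with the pointer on the red mark (0.27 door angle gives about 0.012, 0.57 about 0.034, 0.80 about 0.059). About 1 N of friction while the lever is open.
- slide_pointer (a point): Tip of the thin black pointer of the sliding foot, just over the top of the bar at the foot's hinge-side end. It lies 55 mm along the bar from grip_center, towards the hinge side.
- red_mark (a point): Middle of the 3 mm red band round the graduated aluminium bar (10 mm wide, 12 mm high, axis 216 mm above the table), at the pointer's height.
- grip_pad: Black rubber pad on the front side of the sliding foot, upright, 30 mm high (201 to 231 mm above the table), between two end ribs that stand 6 mm proud: 30 mm clear for a finger between them. The foot cannot move across the bar.
- pad_face (a point): Middle of the rubber pad's outer face (front side), 216 mm above the table.
- grip_center (a point): Point of the foot midway between the pad's outer face and the outer face of the closed lever, 216 mm above the table. Pad and closed lever measure 33 mm across here, squeezed along the case's x axis; with the lever open up to 52 mm (22 mm wide fingers). Fingers that close evenly are centred here: the lever gives way, the foot does not. Free for 25 mm on either side; foot top 15 mm higher.
- cam_lever (a joint): Angle of the black cam lever (rad): 0 folded flat along the foot (a stop), 0.36 to 0.46 (open) at the start. Upright pivot at the foot's hinge-side end, on the back side of the bar; the free end swings out to the back. Stays where it is left; needs about 5 N at lever_face, most in the last 0.3 rad where the cam bites on the bar; closing unheld drags the foot a few mm off.
- lever_blade: Black ribbed blade of the cam lever, 36 mm long, 26 mm high, 5.5 mm thick, centred 216 mm above the table.
- lever_face (a point): Point on the outer (back) face of the lever blade, 31 mm from its pivot and 216 mm above the table; opposite pad_face when the lever is closed.
- ribbon_spool_0: Bystander, loose: red ribbon spool lying flat, 81 x 84 x 38 mm. Origin under its middle.
- ribbon_spool_1: Bystander, loose: green ribbon spool lying flat, 81 x 84 x 26 mm. Origin under its middle.
- gift_box: Bystander, loose: green gift box with red band, 53 mm cube. Origin under its middle.
- tag_stack: Bystander, loose: stack of brown gift tags with string, 98 x 45 x 17 mm. Origin under its middle.
- bud_vase: Bystander, loose: white bud vase, 62 mm wide, 96 mm tall. Origin under its middle.
- orange_candle: Bystander, loose: orange jar candle with wooden lid, 66 mm wide, 91 mm tall. Origin under its middle.
- plum_candle: Bystander, loose: purple jar candle with wooden lid, 66 mm wide, 91 mm tall. Origin under its middle.
- grey_dish: Bystander, loose: blue-grey oval dish, 87 x 111 x 52 mm. Origin under its middle.

How it is judged:
By the outcome, as a careful person would: the job done as asked, in the order asked, and still so for the second after the job is handed in, while the arm keeps its last pose, push and grip.
It also fails if it takes over 42 s, if anything falls off the work surface, if the arm or the gripper's body presses on something with over 40 N, if the wrist force passes 120 N, or if a joint passes its speed limit or range.

## Working session

There is one attempt and no reset: what is moved stays moved. The work goes in short steps, Python scripts to look and compute and a tool call to move; the robot and the scene stay as the last step left them, time stands still between calls to the robot, and variables do not carry over. Pictures are saved under pics/ and viewed, about 8 in all and at most 12, crops included, and the job is handed in when it is done.

Besides the shell and the picture viewer there is one more tool, called after "Call:" as name(argument=value, ...) on one line, values as JSON. move_arm: Moves the arm, as the interface text tells. Its arguments: {"type":"object","properties":{"deltas":{"type":"array","items":{"type":"array","items":{"type":"number"}}},"claw":{"type":"number"},"squeeze":{"type":"number"}},"required":["deltas"]}

```bash
mkdir -p pics; cat > h.py <<'E'
import numpy as np, cv2
from station import arm
def ray(cam,xy):
    c=arm.calibration(cam);K=np.array(c["intrinsics"]);T=np.array(c["T"])
    p=cv2.undistortPoints(np.array([[xy]],float),K,np.array(c.get("dist",np.zeros(5)),float))[0,0]
    return T[:3,3],T[:3,:3]@np.array([p[0],-p[1],-1.])
def at_z(cam,xy,z):
    o,d=ray(cam,xy);return o+d*(z-o[2])/d[2]
def tri(xs,xt):
    o1,d1=ray("side",xs);o2,d2=ray("top",xt)
    s=np.linalg.lstsq(np.c_[d1,-d2],o2-o1,rcond=None)[0]
    a=o1+d1*s[0];b=o2+d2*s[1];return (a+b)/2,np.linalg.norm(a-b)
def save(cam,n,crop=None,k=1):
    f=arm.grab_frame(cam)
    if crop: f=f[crop[1]:crop[3],crop[0]:crop[2]]
    cv2.imwrite("pics/"+n,cv2.resize(f,None,fx=k,fy=k)[:,:,::-1])
E
python3 - <<'E'
from h import *
np.set_printoptions(precision=4,suppress=True)
print(arm.tcp_to_grasp,arm.get_state())
for c in("side","top"):
    print(c,arm.calibration(c)); save(c,c+"0.png")
Z=dict(handle_grip=.167,door_hinge=.167,slide_pointer=.223,red_mark=.223,pad_face=.216,grip_center=.216,lever_face=.216,case=0)
for n,z in Z.items():
    for c in("side","top"):
        for r in arm.spot_point(n,c)[:2]: print(n,c,np.round(r["xy"],1),round(r["score"],2),at_z(c,r["xy"],z))
E
```

```text
0.1593 {'t': 0.0, 'q': array([ 1.4341,  0.3594,  0.0111, -0.0004, -1.2241, -0.2881]), 'qd': array([ 0.0011,  0.0002, -0.0016, -0.    ,  0.0004,  0.0007]), 'joint_efforts': array([ -0.0005, -58.2717,  29.3053,   6.9974,   0.0069,  -0.0002]), 'eef_pos': array([0.2781, 0.6148, 0.4037]), 'ee_rot': array([ 3.1399, -0.0001, -0.425 ]), 'force': array([-0.217 ,  0.0554, -0.0998]), 'moment': array([ 0.0343, -0.0503,  0.0148]), 'width': 0.08766360898576235}
side {'intrinsics': array([[496.6335,   0.    , 317.8265],
       [  0.    , 496.6335, 231.4954],
       [  0.    ,   0.    ,   1.    ]]), 'T': array([[-0.8845,  0.3797, -0.271 ,  0.2561],
       [-0.4665, -0.7196,  0.5143,  0.6596],
       [ 0.0002,  0.5813,  0.8137,  1.116 ],
       [ 0.    ,  0.    ,  0.    ,  1.    ]])}
top {'intrinsics': array([[570.3256,   0.    , 319.065 ],
       [  0.    , 570.3256, 232.4053],
       [  0.    ,   0.    ,   1.    ]]), 'T': array([[ 0.0221,  0.9906, -0.135 ,  0.4023],
       [-0.9998,  0.0223,  0.0006,  0.057 ],
       [ 0.0036,  0.1349,  0.9909,  1.4126],
       [ 0.    ,  0.    ,  0.    ,  1.    ]]
[... 285 characters left out ...]
11 0.223 ]
slide_pointer top [208.3 221.4] 0.64 [0.5825 0.2904 0.223 ]
slide_pointer top [458.4 260. ] 0.43 [ 0.5127 -0.2365  0.223 ]
red_mark side [257.2 320.7] 0.67 [0.5584 0.3405 0.223 ]
red_mark top [181.9 235.9] 0.69 [0.5505 0.3443 0.223 ]
pad_face side [268.1 277.1] 0.66 [0.5931 0.2428 0.216 ]
pad_face top [231.7 219. ] 0.58 [0.5899 0.2424 0.216 ]
grip_center side [263.5 274.8] 0.59 [0.6045 0.2426 0.216 ]
grip_center top [290. 162.] 0.48 [0.7169 0.1223 0.216 ]
grip_center top [228.2 211.2] 0.44 [0.6065 0.2505 0.216 ]
lever_face side [247.8 275.5] 0.39 [0.6327 0.2594 0.216 ]
lever_face top [226.1 199.2] 0.63 [0.6323 0.2562 0.216 ]
lever_face top [339.  295.3] 0.54 [0.4339 0.0118 0.216 ]
```

View pics/side0.png

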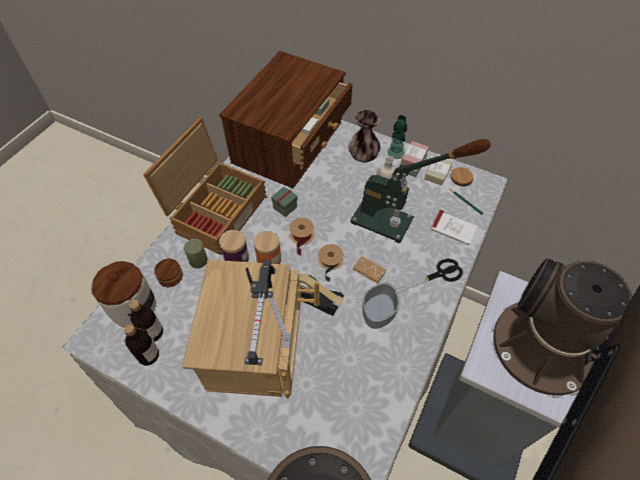

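View pics/top0.png

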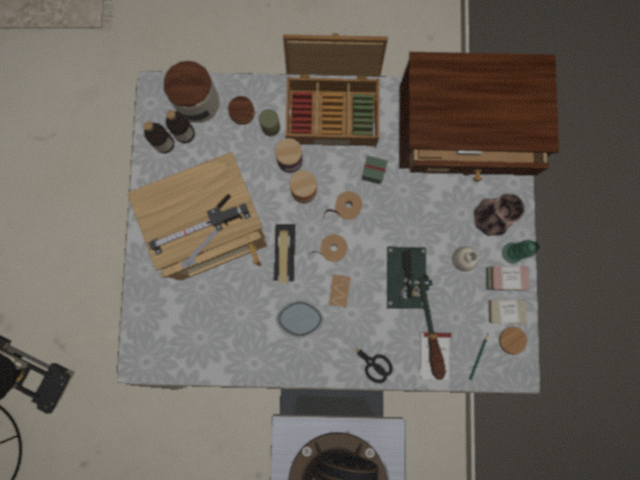

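Side view: the case is at about (240,320), with the stay along (265,270)–(252,360) and the handle near (316,287). Top view: the case is at about (200,215), the handle at (257,257) and the foot at (230,212). Next I'll zoom in to fit the case pose.

```bash
python3 - <<'E'
from h import *
a=arm.grab_frame("side")[245:405,175:350];b=arm.grab_frame("top")[145:285,120:300]
a=cv2.resize(a,(400,366),interpolation=2);b=cv2.resize(b,(400,311),interpolation=2)
im=np.zeros((366,800,3),np.uint8);im[:,:400]=a;im[:311,400:]=b
cv2.imwrite("pics/z1.png",im[:,:,::-1])
for n in ["case","door_handle"]:
  for c in("side","top"):
    for r in arm.masks_of(n,c)[:1]:
        m=r["pixels"].astype(np.uint8);cs=max(cv2.findContours(m,0,2)[0],key=cv2.contourArea)
        print(n,c,r["score"],cv2.approxPolyDP(cs,5 if n=="case" else 2,True)[:,0].tolist())
E
```

```text
case side 0.77 [[209, 260], [182, 366], [193, 369], [207, 390], [288, 396], [299, 305], [318, 303], [317, 284], [301, 289], [297, 272], [282, 263]]
door_handle side 0.74 [[317, 282], [312, 289], [297, 288], [297, 292], [314, 294], [312, 299], [297, 298], [297, 301], [309, 301], [317, 305]]
door_handle top 0.49 [[250, 243], [248, 247], [253, 262], [260, 266], [255, 247]]
```

View pics/z1.png

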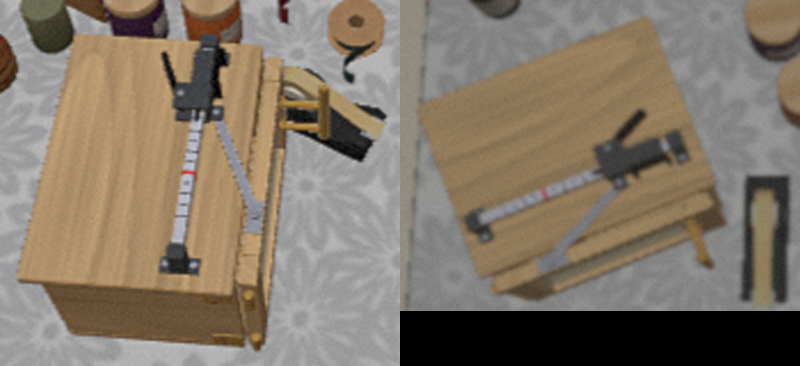

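The crop shows the door nearly shut, with the red mark at about side (258,320) / top (184,232). The handle top is at side (317,284) / top (249,245)–(260,264). The lever is open.

```bash
python3 - <<'E'
from h import *
from scipy.optimize import least_squares
np.set_printoptions(precision=4,suppress=True)
C=dict(BL=("top",(128.1,190.9)),BR=("top",(231.6,153.1)),FR=("top",(263.1,232.8)),FL=("top",(156,269.7)))
S=dict(BR=("side",(206.5,261.2)),FR=("side",(290,264.7)),BL=("side",(182.9,367.5)),FL=("side",(282.2,371)))
for D in(C,S):
    P={k:at_z(c,p,.19)[:2] for k,(c,p) in D.items()}
    d=lambda a,b:(P[a]-P[b]);f=lambda v:np.arctan2(v[1],v[0])
    print(P); print("w",[np.linalg.norm(d(*k)) for k in(("BL","BR"),("FL","FR"),("BL","FL"),("BR","FR"))])
    print("yaw",f(d("BL","BR"))-np.pi/2,f(d("FL","FR"))-np.pi/2,f(d("BL","FL")),f(d("BR","FR")),"mid",sum(P.values())/4)
for c,a,b in(("top",(156,244),(246,210.3)),("side",(253.7,354.4),(266,266.9))):
    A,B=at_z(c,a,.222),at_z(c,b,.222);v=A-B;print("bar",A,B,np.arctan2(v[1],v[0])-np.pi/2)
print("mark",tri((257.5,320.5),(183.5,232)),at_z("side",(257.5,320.5),.222),at_z("top",(183.5,232),.222))
print("handle top",at_z("side",(317,283.5),.184),at_z("top",(259.5,264.5),.167),at_z("top",(249,245),.09),at_z("top",(259,263),.184))
E
```

```text
{'BL': array([0.6509, 0.475 ]), 'BR': array([0.7409, 0.2529]), 'FR': array([0.5653, 0.1773]), 'FL': array([0.4804, 0.4038])}
w [np.float64(0.23962615681330918), np.float64(0.2418702521341199), np.float64(0.18477469636711352), np.float64(0.19120314468451122)]
yaw 0.38508692520940313 0.3586470989277666 0.39579236284001323 0.4067285044426024 mid [0.6094 0.3272]
{'BR': array([0.7435, 0.2594]), 'FR': array([0.5767, 0.1816]), 'BL': array([0.6438, 0.4783]), 'FL': array([0.472 , 0.3955])}
w [np.float64(0.240525771778114), np.float64(0.2380828608967516), np.float64(0.1907154939714074), np.float64(0.18401001705843592)]
yaw 0.42732243848226603 0.455327576687087 0.44937643685700024 0.43639506213569745 mid [0.609  0.3287]
bar [0.5322 0.398  0.222 ] [0.6082 0.212  0.222 ] 0.3880208048987268
bar [0.528 0.402 0.222] [0.6076 0.2265 0.222 ] 0.42583697071011706
mark (array([0.558 , 0.3407, 0.225 ]), np.float64(0.001189344767040655)) [0.5584 0.3395 0.222 ] [0.5589 0.3417 0.222 ]
handle top [0.5041 0.1926 0.184 ] [0.4983 0.1849 0.167 ] [0.5492 0.219  0.09  ] [0.5002 0.1844 0.184 ]
```

Call:
move_arm(deltas=[[15, -28, 12, 0, 0, 3.2], [15, -28, 12, 0, 0, 3.2], [15, -28, 12, 0, 0, 3.2], [15, -28, 12, 0, 0, 3.2], [15, -28, 12, 0, 0, 3.2]])

```text
t: 1.62
eef_pos: [0.3536, 0.4736, 0.4653]
ee_rot: [-3.141, -0.0, -0.142]
force: [1.0, 0.6, 0.4]
width: 0.0874
```

Call:
move_arm(deltas=[[15, -28, 0, 0, 0, 3.2], [15, -28, 0, 0, 0, 3.2], [15, -28, 0, 0, 0, 3.2], [15, -28, 0, 0, 0, 3.2], [15, -28, 0, 0, 0, 3.2]])

```text
t: 2.03
eef_pos: [0.4286, 0.3334, 0.465]
ee_rot: [-3.141, -0.0, 0.137]
force: [0.4, 0.2, -1.5]
width: 0.0876
```

Call:
move_arm(deltas=[[15, -28, 0, 0, 0, 3.2], [15, -28, 0, 0, 0, 3.2], [15, -28, 0, 0, 0, 3.2], [15, -28, 0, 0, 0, 3.2], [15, -28, 0, 0, 0, 3.2]])

```text
t: 2.45
eef_pos: [0.5036, 0.1934, 0.465]
ee_rot: [-3.141, -0.001, 0.416]
force: [1.1, 0.1, 0.5]
width: 0.0874
```

Call:
move_arm(deltas=[[0, -1, -20, 0, 0, 0], [0, -1, -20, 0, 0, 0], [0, 0, -20, 0, 0, 0], [0, 0, -20, 0, 0, 0], [0, 0, -20, 0, 0, 0]])

```text
t: 2.87
eef_pos: [0.5032, 0.1926, 0.364]
ee_rot: [-3.141, -0.001, 0.413]
force: [0.1, -0.4, 0.5]
width: 0.0875
```

```bash
python3 - <<'E'
from h import *
a=arm.grab_frame("side")[215:375,215:390];b=arm.grab_frame("top")[165:305,180:360]
a=cv2.resize(a,(400,366),interpolation=2);b=cv2.resize(b,(400,311),interpolation=2)
im=np.zeros((366,800,3),np.uint8);im[:,:400]=a;im[:311,400:]=b
cv2.imwrite("pics/z2.png",im[:,:,::-1])
for r in arm.spot_point("handle_grip","side")[:1]: print(r,at_z("side",r["xy"],.167))
E
```

```text
(no output)
```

View pics/z2.png

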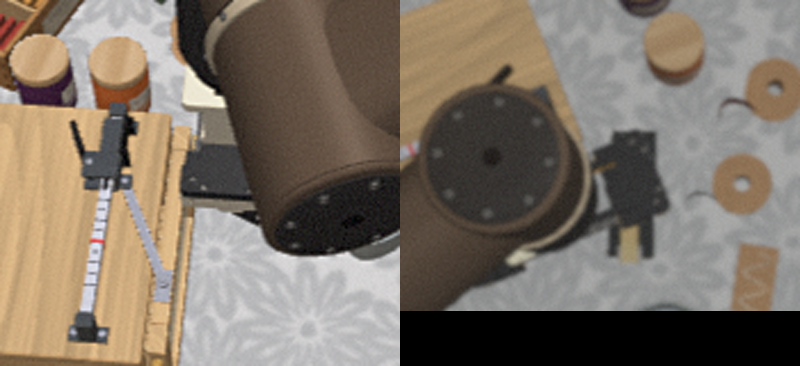

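The gripper hides the handle, which should be between the fingers. Its body, near (190,175) in the left crop, is clear of the door. I'll descend and close.

Call:
move_arm(deltas=[[0, 0, -13, 0, 0, 0], [0, 0, -12, 0, 0, 0], [0, 0, -12, 0, 0, 0], [0, 0, 0, 0, 0, 0], [0, 0, 0, 0, 0, 0]])

```text
t: 3.43
eef_pos: [0.5036, 0.1932, 0.3288]
ee_rot: [3.141, -0.001, 0.413]
force: [0.3, 0.6, -0.0]
width: 0.0877
```

Call:
move_arm(deltas=[[0, 0, 0, 0, 0, 0], [0, 0, 0, 0, 0, 0], [0, 0, 0, 0, 0, 0], [0, 0, 0, 0, 0, 0], [0, 0, 0, 0, 0, 0]], claw=255, squeeze=15)

```text
t: 3.85
eef_pos: [0.5032, 0.193, 0.3281]
ee_rot: [-3.141, -0.001, 0.413]
force: [-0.0, 0.2, 0.5]
width: 0.0596
```

Call:
move_arm(deltas=[[0, 0, 0, 0, 0, 0], [0, 0, 0, 0, 0, 0], [0, 0, 0, 0, 0, 0], [0, 0, 0, 0, 0, 0], [0, 0, 0, 0, 0, 0]])

```text
t: 4.27
eef_pos: [0.5032, 0.193, 0.3276]
ee_rot: [3.142, 0.0, 0.413]
force: [-0.2, -1.5, 1.1]
width: 0.0262
```

Call:
move_arm(deltas=[[0, 0, 0, 0, 0, 0], [0, 0, 0, 0, 0, 0], [0, 0, 0, 0, 0, 0], [0, 0, 0, 0, 0, 0], [0, 0, 0, 0, 0, 0]])

```text
t: 4.68
eef_pos: [0.5031, 0.1922, 0.3276]
ee_rot: [3.14, 0.001, 0.413]
force: [1.0, -4.1, 1.0]
width: 0.0095
```

```bash
python3 - <<'E'
from h import *
H=np.array([.4755,.3915]);p=np.array([.504,.192]);v=p-H
print(np.linalg.norm(v),np.arctan2(v[1],v[0]))
v*=.201/np.linalg.norm(v)
q=None
for a in np.arange(0,.76,.05):
    c,s=np.cos(-a),np.sin(-a);n=np.array([[c,-s],[s,c]])@v
    if q is not None: print(round(a,2),np.round((n-q)*1000,1))
    q=n
E
```

```text
0.20152543263816605 -1.4288992721907325
0.05 [-10.   -1.2]
0.1 [-10.   -0.7]
0.15 [-10.   -0.2]
0.2 [-10.    0.3]
0.25 [-10.    0.8]
0.3 [-10.    1.3]
0.35 [-9.9  1.8]
0.4 [-9.8  2.3]
0.45 [-9.6  2.8]
0.5 [-9.5  3.3]
0.55 [-9.3  3.8]
0.6 [-9.1  4.2]
0.65 [-8.9  4.7]
0.7 [-8.7  5.1]
0.75 [-8.4  5.5]
```

Call:
move_arm(deltas=[[-10, -1.2, 0, 0, 0, -2.9], [-10, -0.7, 0, 0, 0, -2.9], [-10, -0.2, 0, 0, 0, -2.9], [-10, 0.3, 0, 0, 0, -2.9], [-10, 0.8, 0, 0, 0, -2.9]])

```text
t: 5.1
eef_pos: [0.4527, 0.1913, 0.3276]
ee_rot: [3.14, 0.001, 0.157]
force: [0.3, -3.1, 0.2]
width: 0.0096
```

Call:
move_arm(deltas=[[-10, 1.3, 0, 0, 0, -2.9], [-10, 1.8, 0, 0, 0, -2.9], [-9.8, 2.3, 0, 0, 0, -2.9], [-9.6, 2.8, 0, 0, 0, -2.9], [0, 0, 0, 0, 0, 0]])

```text
t: 5.52
eef_pos: [0.4124, 0.1998, 0.3276]
ee_rot: [3.141, 0.001, -0.045]
force: [-2.0, -3.2, -0.2]
width: 0.0095
```

```bash
python3 - <<'E'
from h import *
np.set_printoptions(precision=4,suppress=True)
for n in("red_mark","slide_pointer"):
  for c in("side","top"):
    for r in arm.spot_point(n,c)[:1]: print(n,c,r,at_z(c,r["xy"],.223))
print(arm.get_state()["force"])
E
```

```text
red_mark side {'xy': [258.7, 322.2], 'score': 0.92} [0.5541 0.3418 0.223 ]
red_mark top {'xy': [186.3, 235.4], 'score': 0.93} [0.5517 0.3352 0.223 ]
[-1.78   -4.4211  3.2341]
```

```bash
cat >> h.py <<'E'
def look(names):
    out={}
    for c in("side","top"):
        arm.grab_frame(c)
        for n,z in names.items():
            for r in arm.spot_point(n,c)[:1]:
                out[n,c]=at_z(c,r["xy"],z);print(n,c,np.round(r["xy"],1),round(r["score"],2),np.round(out[n,c],4))
    return out
E
python3 - <<'E'
from h import *
look(dict(red_mark=.223,slide_pointer=.223,grip_center=.216))
f=arm.grab_frame("side")[240:360,200:320]
cv2.imwrite("pics/z3.png",cv2.resize(f,(600,600),interpolation=2)[:,:,::-1])
E
```

```text
red_mark side [257.4 321.4] 0.84 [0.5572 0.3416 0.223 ]
slide_pointer side [260.5 308.8] 0.85 [0.5662 0.3155 0.223 ]
grip_center side [259.8 287.1] 0.65 [0.5959 0.2712 0.216 ]
red_mark top [182.2 234. ] 0.83 [0.5545 0.3439 0.223 ]
slide_pointer top [198.4 228.2] 0.94 [0.5676 0.3105 0.223 ]
grip_center top [217.9 218. ] 0.65 [0.5913 0.2718 0.216 ]
```

View pics/z3.png

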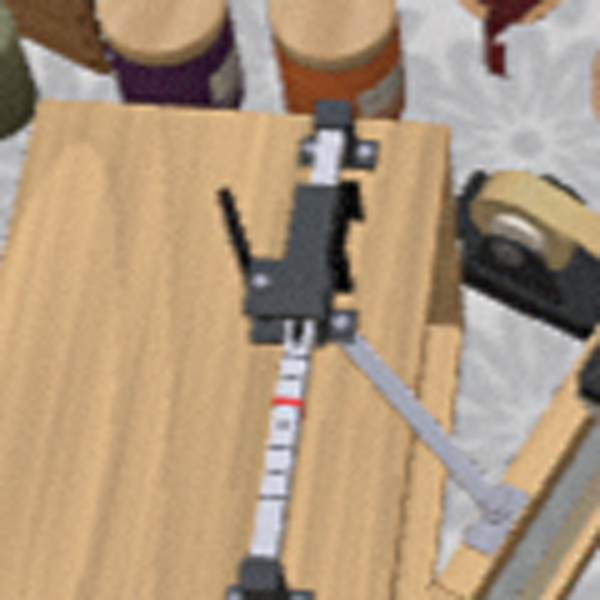

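The pointer tip is at crop (296,347) and the red mark at (288,402), leaving about 24 mm of travel. I'll keep swinging the door.

Call:
move_arm(deltas=[[-9.5, 3.3, 0, 0, 0, -2.9], [-9.3, 3.8, 0, 0, 0, -2.9], [-9.1, 4.2, 0, 0, 0, -2.9], [-7, 3.7, 0, 0, 0, -2.3], [0, 0, 0, 0, 0, 0]])

```text
t: 6.58
eef_pos: [0.3783, 0.2148, 0.3276]
ee_rot: [3.14, 0.001, -0.236]
force: [-2.9, -5.2, 4.3]
width: 0.0096
```

```bash
python3 - <<'E'
from h import *
look(dict(red_mark=.223,slide_pointer=.223,grip_center=.216))
f=arm.grab_frame("side")[270:350,220:300]
cv2.imwrite("pics/z4.png",cv2.resize(f,(600,600),interpolation=2)[:,:,::-1])
E
```

```text
red_mark side [257.2 323.7] 0.72 [0.555  0.3459 0.223 ]
slide_pointer side [256.5 315.1] 0.67 [0.566  0.3309 0.223 ]
grip_center side [257.4 291.9] 0.56 [0.5944 0.2831 0.216 ]
red_mark top [184.8 234.1] 0.76 [0.5544 0.3385 0.223 ]
slide_pointer top [189.1 228.5] 0.79 [0.5665 0.3301 0.223 ]
grip_center top [210.8 223. ] 0.38 [0.5803 0.2863 0.216 ]
```

View pics/z4.png

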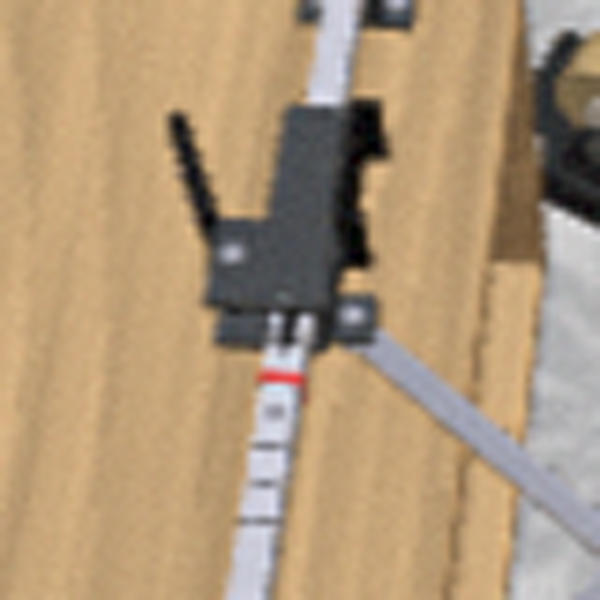

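Pointer tip at about crop (286,347), mark at (282,378), ticks 37 px apart (about 10 mm), so about 8 mm remain, which is 0.07 rad.

Call:
move_arm(deltas=[[-4, 2.1, 0, 0, 0, -1.3], [-4, 2.2, 0, 0, 0, -1.3], [-4, 2.4, 0, 0, 0, -1.3], [0, 0, 0, 0, 0, 0], [0, 0, 0, 0, 0, 0]])

```text
t: 7.45
eef_pos: [0.3669, 0.2215, 0.3276]
ee_rot: [3.14, 0.001, -0.302]
force: [-3.9, -2.9, 4.7]
width: 0.0095
```

```bash
python3 - <<'E'
from h import *
look(dict(red_mark=.223,slide_pointer=.223,grip_center=.216,pad_face=.216))
f=arm.grab_frame("side")[295:335,235:275];g=arm.grab_frame("top")[210:250,165:205]
cv2.imwrite("pics/z5.png",np.hstack([cv2.resize(x,(400,400),interpolation=2) for x in(f,g)])[:,:,::-1])
E
```

```text
red_mark side [258.2 322.4] 0.72 [0.5547 0.3427 0.223 ]
slide_pointer side [260.  316.2] 0.6 [0.5586 0.3297 0.223 ]
grip_center side [258.7 295.5] 0.63 [0.5877 0.2889 0.216 ]
pad_face side [266.3 297.4] 0.5 [0.5717 0.2854 0.216 ]
red_mark top [184.3 230.4] 0.82 [0.5622 0.3399 0.223 ]
slide_pointer top [289.6 159.9] 0.46 [0.7196 0.1229 0.223 ]
grip_center top [206.9 221.5] 0.54 [0.5833 0.2947 0.216 ]
pad_face top [341.1 206.4] 0.41 [0.6223 0.0106 0.216 ]
```

View pics/z5.png

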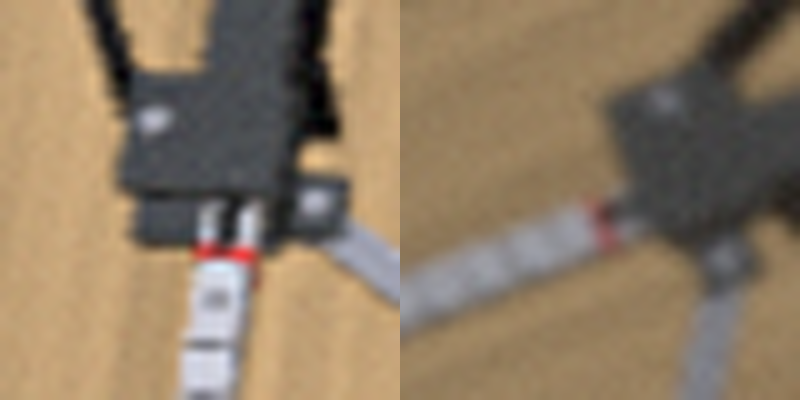

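The pointer now reaches the red band (side crop tip about (228,248), band at y 253; top crop pointer over the band at (605,220)). I'll nudge about 1 mm, release, and go up and over to the foot.

Call:
move_arm(deltas=[[-1, 0.6, 0, 0, 0, -0.3], [0, 0, 0, 0, 0, 0], [0, 0, 0, 0, 0, 0], [0, 0, 0, 0, 0, 0], [0, 0, 0, 0, 0, 0]])

```text
t: 8.47
eef_pos: [0.3661, 0.222, 0.3275]
ee_rot: [3.14, 0.0, -0.307]
force: [-2.6, -4.1, 4.7]
width: 0.0093
```

Call:
move_arm(deltas=[[0, 0, 0, 0, 0, 0], [0, 0, 0, 0, 0, 0], [0, 0, 0, 0, 0, 0], [0, 0, 0, 0, 0, 0], [0, 0, 0, 0, 0, 0]], claw=0)

```text
t: 8.88
eef_pos: [0.3661, 0.2227, 0.3277]
ee_rot: [-3.141, -0.0, -0.308]
force: [0.3, 0.5, 0.0]
width: 0.0373
```

Call:
move_arm(deltas=[[0, 0, 20, 0, 0, 0], [0, 0, 28, 0, 0, 0], [0, 0, 28, 0, 0, 0], [0, 0, 28, 0, 0, 0], [0, 0, 28, 0, 0, 0]])

```text
t: 9.3
eef_pos: [0.3658, 0.2224, 0.4612]
ee_rot: [-3.141, -0.0, -0.308]
force: [-0.0, -0.2, 0.5]
width: 0.0704
```

```bash
python3 - <<'E'
from h import *
look(dict(red_mark=.223,slide_pointer=.223,grip_center=.216,pad_face=.216,lever_face=.216))
f=arm.grab_frame("side")[270:340,220:290];g=arm.grab_frame("top")[190:260,160:230]
cv2.imwrite("pics/z6.png",np.hstack([cv2.resize(x,(400,400),interpolation=2) for x in(f,g)])[:,:,::-1])
E
```

```text
red_mark side [258.2 320.8] 0.72 [0.5565 0.3398 0.223 ]
slide_pointer side [258.  319.2] 0.97 [0.5587 0.337  0.223 ]
grip_center side [256.4 296.4] 0.4 [0.5907 0.2928 0.216 ]
pad_face side [266.2 297.3] 0.66 [0.572  0.2853 0.216 ]
lever_face side [242.1 299.8] 0.51 [0.6122 0.313  0.216 ]
red_mark top [183.5 233.9] 0.74 [0.5548 0.3412 0.223 ]
slide_pointer top [182.7 227. ] 0.81 [0.5694 0.3437 0.223 ]
grip_center top [207.2 223.7] 0.65 [0.5786 0.2939 0.216 ]
pad_face top [303.6 191.9] 0.65 [0.652  0.0913 0.216 ]
lever_face top [200.7 206.9] 0.45 [0.6144 0.3094 0.216 ]
```

View pics/z6.png

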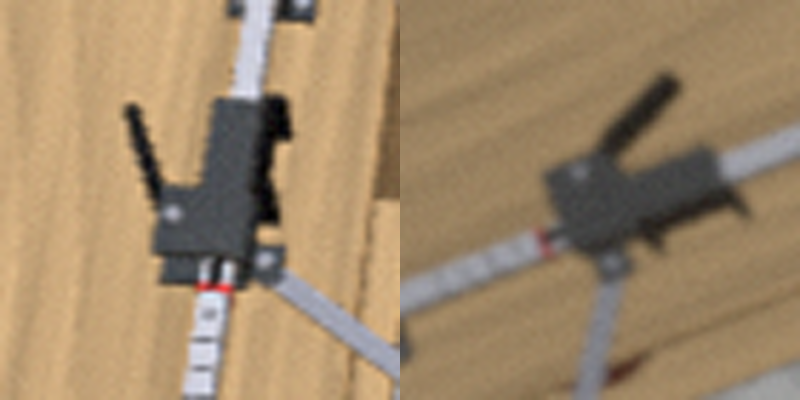

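The door stays where I left it and the pointer is on the band in both views (side crop (216,285), top crop (545,241)). The pad ribs are at side (285,115)/(275,215) and top (742,212)/(655,243). Next I'll compute the grip centre.

```bash
python3 - <<'E'
from h import *
np.set_printoptions(precision=4,suppress=True)
ex=lambda y:np.array([np.cos(y),np.sin(y),0])
cv=lambda p,o:(o[0]+p[0]/5.714,o[1]+p[1]/5.714)
for c,o,pts,bar in(("side",(220,270),[(288,115),(277,217)],[(257,30),(205,345)]),("top",(160,190),[(344,214),(257,246)],[(360,155),(30,290)])):
    a,b=[at_z(c,cv(p,o),.231) for p in pts];m=(a+b)/2
    d=b-a;A,B=[at_z(c,cv(p,o),.222) for p in bar];v=B-A
    print(c,"ribs",a,b,"len",np.linalg.norm(d),"yaw",np.arctan2(d[1],d[0])-np.pi/2,"bar yaw",np.arctan2(v[1],v[0])-np.pi/2)
    print(" grip",m+.0225*ex(.41))
    y=np.array([-np.sin(.41),np.cos(.41),0]);x=ex(.41)
    print(" bar x",A@x,B@x,"ribs x",a@x,b@x,"y",a@y,b@y)
mk=np.array([.5575,.3405,0]);y=np.array([-np.sin(.41),np.cos(.41),0])
print("from mark",mk-.055*y)
E
```

```text
side ribs [0.5677 0.2736 0.231 ] [0.5504 0.3097 0.231 ] len 0.03995084929530126 yaw 0.44568717726064744 bar yaw 0.40457045262640134
 grip [0.5797 0.3006 0.231 ]
 bar x 0.6468778713620923 0.6475503769829405 ribs x 0.6296940924724833 0.6282686620422674 y 0.024685032712900068 0.06461044451421387
top ribs [0.5691 0.2633 0.231 ] [0.5565 0.2946 0.231 ] len 0.03366295101244431 yaw 0.381411761702122 bar yaw 0.4189716965075221
 grip [0.5834 0.2879 0.231 ]
 bar x 0.6470429818422583 0.6458746258856225 ribs x 0.6268813021190937 0.6278435355017503 y 0.014671239408467459 0.0483204352054479
from mark [0.5794 0.2901 0.    ]
```

Call:
move_arm(deltas=[[21.6, 6.9, 0, 0, 0, -4.9], [21.6, 6.9, 0, 0, 0, -4.9], [21.6, 6.9, 0, 0, 0, -4.9], [21.6, 6.9, 0, 0, 0, -4.9], [21.6, 6.9, 0, 0, 0, -4.9]])

```text
t: 10.42
eef_pos: [0.475, 0.2573, 0.4595]
ee_rot: [3.141, -0.0, -0.74]
force: [0.6, 1.2, 0.3]
width: 0.0876
```

Call:
move_arm(deltas=[[21.6, 6.9, 0, 0, 0, -4.9], [21.6, 6.9, 0, 0, 0, -4.9], [21.6, 6.9, 0, 0, 0, -4.9], [21.6, 6.9, 0, 0, 0, -4.9], [21.6, 6.9, 0, 0, 0, -4.9]])

```text
t: 10.83
eef_pos: [0.5831, 0.2918, 0.4592]
ee_rot: [3.141, -0.0, -1.167]
force: [0.0, -0.1, 0.2]
width: 0.0877
```

Call:
move_arm(deltas=[[0, 0, 0, 0, 0, 0], [0, 0, -15, 0, 0, 0], [0, 0, -15, 0, 0, 0], [0, 0, -15, 0, 0, 0], [0, 0, 0, 0, 0, 0]])

```text
t: 11.25
eef_pos: [0.581, 0.2911, 0.411]
ee_rot: [3.136, -0.001, -1.163]
force: [0.2, -0.6, -0.3]
width: 0.0876
```

```bash
python3 - <<'E'
from h import *
print(arm.get_state()["eef_pos"])
f=arm.grab_frame("side")[230:350,190:310];g=arm.grab_frame("top")[160:280,140:260]
cv2.imwrite("pics/z7.png",np.hstack([cv2.resize(x,(400,400),interpolation=2) for x in(f,g)])[:,:,::-1])
E
```

```text
[0.58104931 0.29112587 0.41098059]
```

View pics/z7.png

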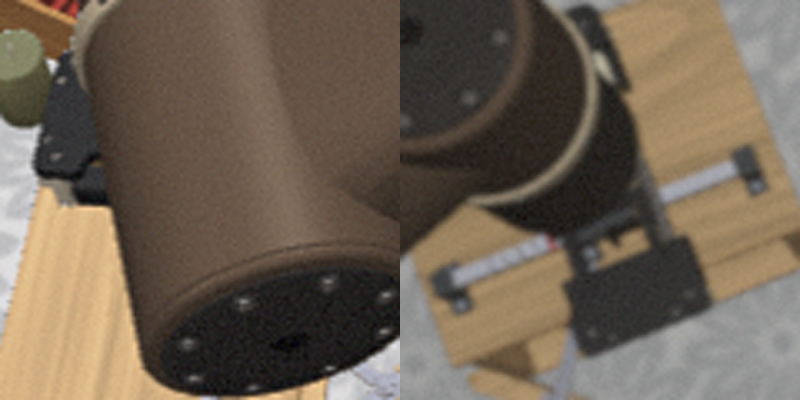

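The top view shows the foot between the fingers and the red mark at crop (552,242), still at the foot's end. I'll quickly check the body outline against the kinematics and descend in the same turn.

```bash
python3 - <<'E'
from h import *
y=np.array([-np.sin(.41),np.cos(.41),0]);x=np.array([np.cos(.41),np.sin(.41),0])
for z in(.26,.30,.34):
    for p in [(585,355),(710,300),(565,290),(690,237)]:
        q=at_z("top",(140+(p[0]-400)/3.3333,160+p[1]/3.3333),z)-np.array([.581,.2911,0]);print(z,np.round([q@x,q@y],4))
E
```

```text
0.26 [-0.0835  0.0509]
0.26 [-0.0808 -0.0313]
0.26 [-0.0417  0.0483]
0.26 [-0.04   -0.0339]
0.3 [-0.0895  0.0442]
0.3 [-0.0869 -0.0352]
0.3 [-0.0492  0.0416]
0.3 [-0.0476 -0.0377]
0.34 [-0.0955  0.0374]
0.34 [-0.093  -0.0391]
0.34 [-0.0567  0.035 ]
0.34 [-0.0551 -0.0415]
```

Call:
move_arm(deltas=[[0.5, 0, -8, 0, 0, 0], [0.5, 0, -8, 0, 0, 0], [0, 0, -8, 0, 0, 0], [0, 0, -9, 0, 0, 0], [0, 0, 0, 0, 0, 0]])

```text
t: 11.77
eef_pos: [0.5824, 0.2912, 0.3792]
ee_rot: [3.138, -0.0, -1.163]
force: [0.2, -0.4, 0.1]
width: 0.0876
```

Call:
move_arm(deltas=[[0, 0, -2, 0, 0, 0], [0, 0, 0, 0, 0, 0], [0, 0, 0, 0, 0, 0], [0, 0, 0, 0, 0, 0], [0, 0, 0, 0, 0, 0]], claw=120, squeeze=30)

```text
t: 12.18
eef_pos: [0.5833, 0.2916, 0.3803]
ee_rot: [-3.14, 0.0, -1.163]
force: [3.4, 0.5, 0.0]
width: 0.0597
```

Call:
move_arm(deltas=[[0, 0, 0, 0, 0, 0], [0, 0, 0, 0, 0, 0], [0, 0, 0, 0, 0, 0], [0, 0, 0, 0, 0, 0], [0, 0, 0, 0, 0, 0]])

```text
t: 12.6
eef_pos: [0.5831, 0.2915, 0.3799]
ee_rot: [-3.141, -0.0, -1.163]
force: [2.7, -0.1, 1.3]
width: 0.0467
```

```bash
python3 - <<'E'
from h import *
g=arm.grab_frame("top")[205:255,165:230];s=arm.grab_frame("side")[260:340,200:304]
cv2.imwrite("pics/z8.png",np.hstack([cv2.resize(x,(400,308),interpolation=2) for x in(s,g)])[:,:,::-1])
E
```

```text
(no output)
```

View pics/z8.png

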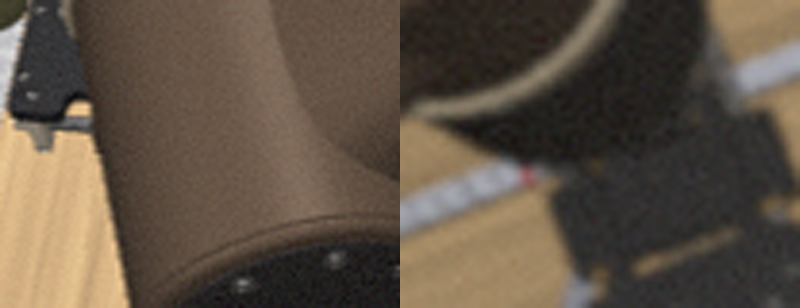

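The red mark is still at the foot's end in the top crop (528,175). The rear finger is touching the lever (+x force 3 N). I'll bring the front finger onto the pad so the foot is held before the cam bites.

Call:
move_arm(deltas=[[1.4, 0.6, -1, 0, 0, 0], [1.4, 0.6, -1, 0, 0, 0], [1.4, 0.6, -1, 0, 0, 0], [1.4, 0.6, 0, 0, 0, 0], [0, 0, 0, 0, 0, 0]])

```text
t: 13.12
eef_pos: [0.5886, 0.294, 0.3761]
ee_rot: [3.141, -0.0, -1.163]
force: [-0.2, 0.5, 0.6]
width: 0.0463
```

Call:
move_arm(deltas=[[0.9, 0.4, 0, 0, 0, 0], [0.9, 0.4, 0, 0, 0, 0], [0.9, 0.4, 0, 0, 0, 0], [0, 0, 0, 0, 0, 0], [0, 0, 0, 0, 0, 0]])

```text
t: 13.53
eef_pos: [0.5912, 0.2951, 0.3766]
ee_rot: [3.142, 0.0, -1.163]
force: [0.2, 0.2, 0.8]
width: 0.0465
```

Call:
move_arm(deltas=[[0.9, 0.4, 0, 0, 0, 0], [0.9, 0.4, 0, 0, 0, 0], [0.9, 0.4, 0, 0, 0, 0], [0, 0, 0, 0, 0, 0], [0, 0, 0, 0, 0, 0]])

```text
t: 13.95
eef_pos: [0.593, 0.2959, 0.3766]
ee_rot: [3.139, -0.0, -1.163]
force: [-6.5, -1.6, 3.3]
width: 0.0466
```

The pad is in contact (6.5 N pushing back). I'll close fully while following the pad.

Call:
move_arm(deltas=[[-1, -0.4, 0, 0, 0, 0], [-1.8, -0.8, 0, 0, 0, 0], [-1.8, -0.8, 0, 0, 0, 0], [0, 0, 0, 0, 0, 0], [0, 0, 0, 0, 0, 0]], claw=255, squeeze=35)

```text
t: 14.37
eef_pos: [0.5873, 0.2929, 0.3765]
ee_rot: [3.135, -0.001, -1.164]
force: [-13.6, -5.0, 7.9]
width: 0.032
```

Width is 32 mm, so the lever is home. I'll relax the sideways bias and hold.

Call:
move_arm(deltas=[[-0.9, -0.4, 0, 0, 0, 0], [-0.9, -0.4, 0, 0, 0, 0], [0, 0, 0, 0, 0, 0], [0, 0, 0, 0, 0, 0], [0, 0, 0, 0, 0, 0]], squeeze=45)

```text
t: 14.78
eef_pos: [0.5867, 0.2926, 0.3766]
ee_rot: [3.138, -0.001, -1.164]
force: [-6.4, -3.7, 4.6]
width: 0.0317
```

```bash
python3 - <<'E'
from h import *
look(dict(red_mark=.223,slide_pointer=.223,cam_lever=.216))
s=arm.get_state();print(s["force"],s["moment"],s["width"])
g=arm.grab_frame("top")[205:255,165:230];t=arm.grab_frame("top")
cv2.imwrite("pics/z9.png",np.hstack([cv2.resize(x,(400,308),interpolation=2) for x in(t,g)])[:,:,::-1])
E
```

```text
Traceback (most recent call last):
  File "h.py", line 22, in look
    for r in arm.spot_point(n,c)[:1]:
             ~~~~~~~~~~~~~~^^^^^
ValueError: it knows: bud_vase, case, door_handle, door_hinge, gift_box, grey_dish, grip_center, grip_pad, handle_grip, lever_blade, lever_face, orange_candle, pad_face, plum_candle, red_mark, ribbon_spool, slide
```

```bash
python3 - <<'E'
from h import *
look(dict(red_mark=.223,slide_pointer=.223))
s=arm.get_state();print(s["force"],s["moment"],s["width"])
t=arm.grab_frame("top");g=t[215:255,165:217]
cv2.imwrite("pics/z9.png",np.hstack([cv2.resize(x,(400,308),interpolation=2) for x in(t,g)])[:,:,::-1])
E
```

```text
red_mark top [186. 232.] 0.83 [0.5589 0.3362 0.223 ]
[-5.45793625 -3.77276044  4.12053863] [-1.22038358  2.26490341 -0.27643667] 0.03182758865211273
```

View pics/z9.png

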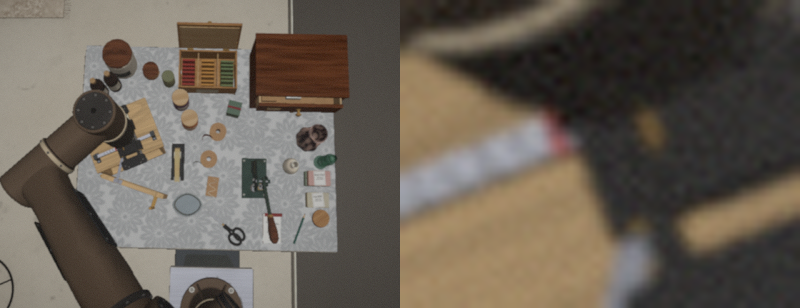

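Call:
move_arm(deltas=[[-0.9, -0.4, 0, 0, 0, 0], [-0.6, -0.5, 0, 0, 0, 0], [0, 0, 0, 0, 0, 0], [0, 0, 0, 0, 0, 0], [0, 0, 0, 0, 0, 0]])

```text
t: 15.7
eef_pos: [0.5862, 0.2924, 0.3766]
ee_rot: [3.142, -0.0, -1.163]
force: [0.8, -2.7, 1.0]
width: 0.0317
```

```bash
python3 - <<'E'
from h import *
look(dict(handle_grip=.167,red_mark=.223))
s=arm.get_state();print(s["t"],s["force"],s["width"],s["eef_pos"])
E
```

```text
handle_grip side [368.4 324.3] 0.53 [0.3692 0.2199 0.167 ]
handle_grip top [462.2 263.3] 0.63 [ 0.5108 -0.2586  0.167 ]
red_mark top [183.2 232.5] 0.83 [0.5577 0.342  0.223 ]
16.0 [ 1.44991713 -4.25688139 -0.61199976] 0.03144826364884855 [0.58616975 0.29243087 0.37663501]
```

```bash
python3 -c "
from station import arm
print(arm.job_done())"
```

```text
the job is handed in; nothing more can be done
None
```

I swung the door open by the brass handle until the stay's pointer stood on the red mark. I then took the foot between the fingers, one on the pad and one on the lever. I squeezed the lever home and handed in at 16.0 s, still holding at 45 N.

**Pointer on the mark:** before I gripped the foot, both cameras showed the pointer tip on the red band, about 1 mm short at most. After closing, the gripper hid the pointer. The last top view still showed the red band right at the end of the foot. One last reading of the handle from the side camera was within 4 mm of where I left it, which is up to about 2 mm along the bar and within the reading's usual scatter. So I couldn't see the pointer directly once it was locked.

**Lever closed:** the finger opening is 31–32 mm, against 33 mm across pad and closed lever, so the lever is home with the rubber slightly compressed. The sideways force on the wrist is down to about 4.5 N.

**Readings that disagreed:** the top camera's last handle reading was on the wrong object, so I ignored it. The pad was about 5 mm further back than the pictures suggested, so I found it by touch.

**Other goods:** nothing looked displaced in the last top view, and I felt no unexpected contact on the way.

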